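# Raise and lock the ironing board's tail leg at the middle height mark

## Robot

A 6-joint arm with a two-finger parallel gripper is mounted at the origin on the work surface. World frame = base frame: x ahead of the robot, y to its left, z up, the work surface at z = 0. Lengths are in m, angles in rad, forces in N, time in s.
With the tool pointing down it reaches from about 0.35 to 0.925 m from the base axis. Payload 6.4 kg.
Tool frame: the origin (TCP) lies midway between the tips of the shut fingers; the grasp point (between the pads) lies 19 mm behind it; z points along the fingers, y is the line along which they close (so a half turn about z gives the same grasp; the last joint's range is limited). The gripper opens to 94 mm and grips with 3 to 60 N. Pads are 16 mm wide; open, the fingers measure 119 mm over their backs; the gripper's body (75 mm by 177 mm) begins 78 mm behind the grasp point.
Start: joints at [1.086, 0.245, 1.558, -0, 1.339, -0.174], TCP at [0.199, 0.619, 0.205] pointing down, gripper open.
Joint ranges: [-3.13, 3.13], [-1.02, 2.26], [0.13, 2.54], [-0.95, 4.09], [0.21, 2.88], [-2.74, 2.74]. Speed limits (rad/s): [2.57, 2.57, 3.14, 3.14, 3.14, 3.14].

## Interface

Orientations are given as a unit quaternion [x, y, z, w].
In Python, from bench import monitor, vision, env gives the robot as it stands.
- The arm moves only by the tool play_rows, never from a script. Its argument "targets" is one flat list of numbers, 4 for each row, row after row: the shift along the tool's x, y, z in units of 0.12 m (1.0 is 0.12 m), then the turn about the tool's z in units of 360 degrees (1.0 is 360 degrees). In form: [tx, ty, tz, turn, tx, ty, tz, turn, ...]. A call has 1 to 20 rows; each row shifts and turns the commanded pose from where the row before left it, along the tool's axes as they then stand; what a row does not reach is not made up. A row lasts 1/8 s, in which the tool goes at most 62.5 mm and 10.7 degrees, less where a joint would pass 70% of its speed; a pose out of reach is approached as far as the arm can. A call with a number of a shift or a turn outside -1 to 1 is refused whole. A call with a gripper value outside its range is refused whole. "claw" is the closure, from -1 (fully open) to 1 (shut), so that 0 is half open, set as the call begins (left out, the last holds). The fingers move at their own pace and stop on an object; "squeeze" is the grip in N (left out, the last holds). Time passes only in rows, so rows that do not move let the fingers close. It gives the time, the measured TCP pose, the force, the opening and the grip force at its end, in the units of the state.
- monitor.get_state(): the state, without advancing time (a new reading comes with each control period).
- vision.get_image(name): name is "scene" or "top"; returns the picture (384x512x3 uint8, red, green, blue); there is no depth.
- vision.camera_model(name): a dict with "fx", "fy", "cx", "cy" (pixels), "D" ([k1, k2, p1, p2, k3] as OpenCV has them; the pictures are not rectified), "xyz" and "rotation" of the camera in the world. Camera axes: x right, y up, looking along -z (the intrinsics and any distortion apply to the point x, -y, -z); pixel columns grow to the right and rows downward; lengths in m; the calibration is good to about 2 mm. A picture is of the moment at which its call begins. camera_model takes no time and is no camera call.
- env.sign_off(): hands the job in; it is judged then, once.
The state is a dict: "t": time; "q": joint angles; "dq": joint speeds; "effort": joint torques, N m; "ee_pos": TCP position; "tool_rot": TCP orientation; "force": force on the tool from outside, world axes, zero at the start; "ft_torque": the same for the moment, N m; "grip_width": finger opening in m; "grasp_force": force on a finger pad.
Only numpy, scipy, OpenCV 4.12 (cv2) and the standard library are available. Lean on these libraries where they do the work, as an engineer would, in place of code of your own. Each camera call takes 0.05 s, during which the arm holds its last target. There are 200 camera calls.

## Task

The table-top ironing board lies on its padded face. With its cam lever still open, push the brace slider along the rail, which raises the folded tail leg, until the slider's front edge is on the middle of the three black height marks; hold it there, press the cam lever fully shut against the slider, and finish still gripping slider and lever between the fingers, without letting go. Leave the iron, spray bottle and peg basket where they stand.

Things in the scene. Friction and masses are not known exactly. Their poses are not given: they have to be found in the camera images.
- ironing_board: table-top ironing board, 800 x 300 mm, fixed, upside down: grey pad below, white steel pan above, pan surface 22 mm above the table. Origin: middle of the underside. x runs from rounded nose to square tail, y across, z up. On its centre line an aluminium rail (24 mm wide, 42 to 58 mm high) runs from x -124 to +100 mm. The nose leg stays folded flat at x -165 to -345 mm, up to 44 mm high
- middle_mark (a point): centre of the middle one of three black bands around the rail (the height marks, 5 mm wide, 25 mm apart), on top of the rail, 58 mm above the table; axes as the board's
- brace_slider: black plastic block on the rail, 70 mm long (x -40 to +30 mm), 35 to 67 mm above the table (front boss 72 mm). Origin on the rail's centre line, 50 mm above the table; axes as the board's. It rests with its front edge 65 mm short of the middle mark and slides 105 mm towards +x in all. The leg's weight pushes it back to -x with 2 to 9 N: with the lever open it slides back when let go
- slider_front (a point): middle of the slider's front (+x) top edge, 30 mm ahead of the slider's origin, 68 mm above the table; to be brought over the middle mark along x
- finger_recess (a point): centre of the flat face of the finger recess on the slider's -y side (15.5 mm behind the slider's origin, y -17 mm, 50 mm above the table). The recess lies between two lugs, 37 mm apart (faces 18.5 mm either side of this point along x), that stick out 25 mm to -y; open above, below and outwards. A finger in it drives the slider to +x by the front lug's rear face
- cam_lever (a joint): angle of the cam lever, rad: 0 fully shut, lying along the slider's +y side; 0.56 fully open, sticking out sideways. It stays where left. Closing takes about 4 to 8 N at 25 mm from its pivot, hardest below 0.38 where its eccentric bears on the rail; shut, it clamps the slider to the rail. Closing may drag the slider a little along the rail
- lever_handle: the lever's flat steel handle, 55 mm long, 24 mm high (40 to 64 mm above the table), 7 mm thick, trailing to -x from its pivot. Origin on the upright pivot axis: 14 mm ahead of the slider's origin, 23 mm to its +y side, 50 mm above the table; its x axis points from tip to pivot. Shut, its outer face is 28 mm to +y of the rail's centre line, 45 mm from the recess face
- lever_tip (a point): outer side of the handle's slightly turned-out tip, 54 mm behind the pivot; shut, 31 mm to +y of the rail's centre line; fully open, 58 mm
- leg_frame (a joint): angle of the tail leg, a steel tube frame 250 x 190 mm hinged at the board's x +270 mm, 68 mm above the table. 0 = as it rests at the start, 24 degrees above the board, leaning back over the rail towards the slider; grows as it rises. Two steel rods (the brace, 42 mm apart) join its cross bar to the slider's front, so it follows the slider: 0.63 with the slider at the middle mark
- steam_iron: bystander: white steam iron lying on its sole, 270 x 115 x 140 mm, origin under its middle
- spray_bottle: bystander: clear spray bottle, 76 mm across, 205 mm tall, origin under its middle
- peg_basket: bystander: grey open box with wooden pegs, 150 x 100 x 70 mm, origin under its middle

How it is judged:
On the way, in this order (a step that is already met when the one before it is completed fails the run):
1. the slider's front edge is on the middle mark, the lever still open (x of slider_front in the frame of middle_mark between -0.006 and 0.006 m and value of joint cam_lever above 0.3 rad), for 0.2 s.
2. the lever is shut with the slider still on the mark (x of slider_front in the frame of middle_mark between -0.006 and 0.006 m and value of joint cam_lever below 0.06 rad), for 0.2 s.
At the end, for the whole second after the job is handed in: The slider's front edge is within 6 mm of the middle mark, the cam lever is shut (under 0.06 rad), the leg stands at 0.54 to 0.72 rad above its rest, and the fingers are still gripping: more than 3 N on the lever handle and more than 6 N on slider and lever together, all at rest (all of step 2 and value of joint leg_frame between 0.54 and 0.72 rad and contact force between the fingers and lever_handle above 3 N and contact force between the fingers and brace_slider above 6 N and linear speed of brace_slider below 0.01 m/s); the arm keeps its last pose, push and grip.
It fails at once if the iron, spray bottle or peg basket is moved (distance of any of steam_iron, spray_bottle, peg_basket from where it was at the start of the episode above 0.03 m).
It also fails if it takes over 38 s, if anything falls off the work surface, if the arm or the gripper's body presses on something with over 40 N, if the wrist force passes 120 N, or if a joint passes its speed limit or range.

## Working session

There is one attempt and no reset: what is moved stays moved. The work goes in short steps, Python scripts to look and compute and a tool call to move; the robot and the scene stay as the last step left them, time stands still between calls to the robot, and variables do not carry over. Pictures are saved under pics/ and viewed, at most 10 in all, crops included, and the job is handed in when it is done.

Besides the shell and the picture viewer there is one more tool, called after "Request:" by a JSON object that holds its "fn" and its "kwargs". play_rows: Moves the arm, as the interface text tells. Shifts and turns lie within -1 to 1; 1 stands for 0.12 m of shift or 360 degrees of turn. Its arguments: {"type":"object","properties":{"targets":{"type":"array","items":{"type":"number","minimum":-1,"maximum":1}},"claw":{"type":"number"},"squeeze":{"type":"number"}},"required":["targets"]}

```bash
mkdir -p pics; ls; python3 - <<'E'
from bench import monitor, vision, env
import cv2
for n in("scene","top"):
    cv2.imwrite(f"pics/{n}0.png",vision.get_image(n)[:,:,::-1]); print(vision.camera_model(n))
print(monitor.get_state())
E
```

```text
pics
{'fx': 348.39802207618095, 'fy': 348.39802207618095, 'cx': 248.33242419435032, 'cy': 191.31782938891516, 'D': array([-0.04912061,  0.        ,  0.        ,  0.        ,  0.        ]), 'xyz': array([ 1.17853513, -0.13266869,  0.66790453]), 'rotation': array([0.32303834, 0.22884443, 0.54656803, 0.73792943])}
{'fx': 352.48284356941144, 'fy': 352.48284356941144, 'cx': 258.48197736117527, 'cy': 196.36647262540635, 'D': array([-0.07280489,  0.        ,  0.        ,  0.        ,  0.        ]), 'xyz': array([0.53033903, 0.07060896, 1.16425522]), 'rotation': array([-0.02725178,  0.02818941,  0.70832862, -0.70479307])}
{'t': 0.1, 'q': array([ 1.08591222e+00,  2.45732517e-01,  1.55887712e+00, -3.34750514e-06,
        1.33872906e+00, -1.74093323e-01]), 'dq': array([ 0.00027867, -0.00136707, -0.00351776,  0.00026437, -0.00046073,
       -0.00134939]), 'effort': array([-1.06819683e-03, -4.16912842e+01, -3.15524089e+01,  6.85474416e-02,
        3.09438282e-02, -6.59346915e-05]), 'ee_pos': array([0.19851076, 0.61837311, 0.20447112]), 'tool_rot': array([ 1.54770300e-01,  9.87950096e-01, -8.26588112e-04, -2.80933731e-04]), 'force': array([ 0.63992028, -0.0992108 ,  0.25679224]), 'ft_torque': array([ 0.00205143, -0.02726678,  0.03291906]), 'grasp_force': 0.0, 'grip_width': 0.09380492532683395}
```

View pics/scene0.png

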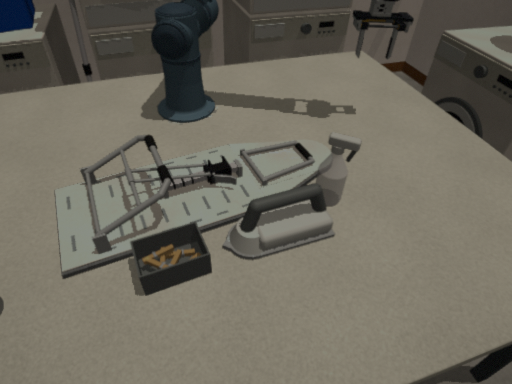

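View pics/top0.png

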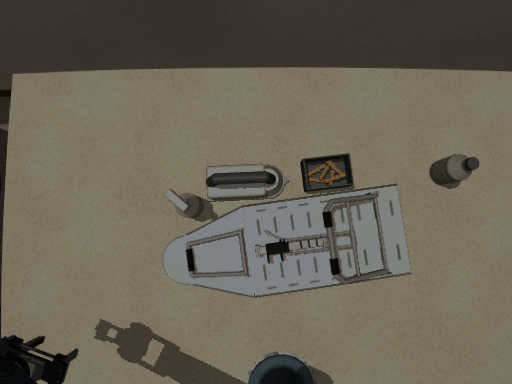

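The top view shows the board with its nose at about (165,260) and tail at about (400,235). The slider is the black block near (277,248), with the lever open towards the upper left at about (268,235). Next I'll zoom in and measure the board's axis.

```bash
cat > h.py <<'E'
import numpy as np, cv2
from scipy.spatial.transform import Rotation as R
from bench import monitor, vision, env
def ray(n,uv):
    m=vision.camera_model(n); K=np.array([[m['fx'],0,m['cx']],[0,m['fy'],m['cy']],[0,0,1]])
    p=cv2.undistortPoints(np.array(uv,float).reshape(-1,1,2),K,m['D'])[:,0]
    d=np.c_[p[:,0],-p[:,1],-np.ones(len(p))]
    return m['xyz'],R.from_quat(m['rotation']).apply(d)
def onz(n,uv,z):
    o,d=ray(n,uv); return o+d*((z-o[2])/d[:,2])[:,None]
def proj(n,P):
    m=vision.camera_model(n); K=np.array([[m['fx'],0,m['cx']],[0,m['fy'],m['cy']],[0,0,1]])
    c=R.from_quat(m['rotation']).inv().apply(np.atleast_2d(P)-m['xyz'])*[1,-1,-1]
    return cv2.projectPoints(c,np.zeros(3),np.zeros(3),K,m['D'])[0][:,0]
E
python3 - <<'E'
from h import *
im=cv2.imread('pics/top0.png')
c=im[215:285,240:345]; cv2.imwrite('pics/c1.png',cv2.resize(c,None,fx=7,fy=7,interpolation=cv2.INTER_CUBIC))
# white pan mask
g=cv2.cvtColor(im,cv2.COLOR_BGR2HSV)
m=((g[:,:,1]<35)&(g[:,:,2]>110)).astype(np.uint8)
m=cv2.morphologyEx(m,cv2.MORPH_CLOSE,np.ones((15,15)))
n,l,s,ce=cv2.connectedComponentsWithStats(m); k=l[262,300] or l[215,290]; print(s[k],ce[k])
cs,_=cv2.findContours((l==k).astype(np.uint8),cv2.RETR_EXTERNAL,cv2.CHAIN_APPROX_NONE)
ct=max(cs,key=len)[:,0]
W=onz('top',ct,0.022)[:,:2]
r=cv2.minAreaRect(W.astype(np.float32)); print(r); b=cv2.boxPoints(r); print(b)
print(proj('top',np.c_[b,np.full(4,.022)]))
E
```

```text
[  163   164   248   132 20358] [291.34468022 239.83009136]
((0.5188996195793152, -0.017065107822418213), (0.4207761287689209, 0.7998213768005371), 2.6653988361358643)
[[ 0.29014206  0.3726292 ]
 [ 0.3273363  -0.42632684]
 [ 0.7476572  -0.4067594 ]
 [ 0.7104629   0.39219663]]
[[164.4705254  299.20032601]
 [411.32136483 285.42810396]
 [401.33764607 157.41335963]
 [160.05595423 169.46834713]]
```

View pics/c1.png

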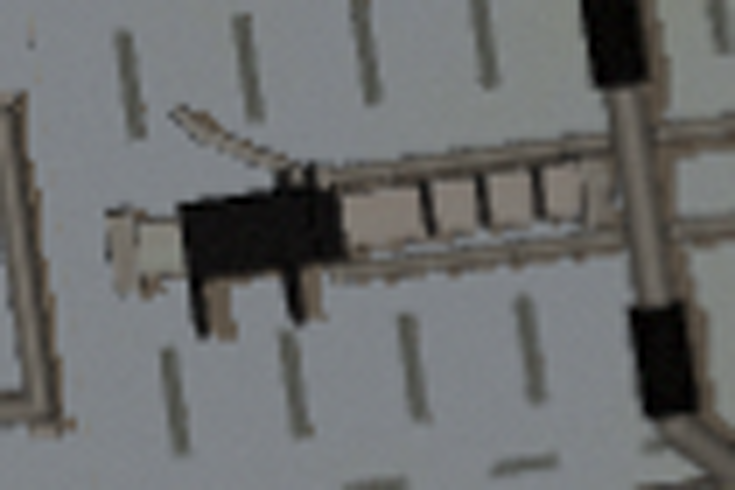

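The crop shows the slider with its front edge at crop x≈342. The three bands are at about (428,208), (484,200) and (538,192), the lugs at about (200,305) and (293,295), and the lever tip at about (178,112). Next I'll fit the board's edges and measure these points.

```bash
python3 - <<'E'
from h import *
im=cv2.imread('pics/top0.png'); f=im.astype(int).sum(2)
g=cv2.cvtColor(im,cv2.COLOR_BGR2HSV)
# long edges + tail edge by max gradient of saturation across scanlines
sat=cv2.GaussianBlur(g[:,:,1].astype(np.float32),(0,0),1)
def scan(cols,lo,hi,sgn):
    pts=[]
    for c in cols:
        a=lo(c); b=hi(c); d=np.diff(sat[a:b,c])*sgn; i=d.argmax()
        if d[i]>3: pts.append((c,a+i+.5))
    return np.array(pts)
def fit(P):
    vx,vy,x,y=cv2.fitLine(P.astype(np.float32),cv2.DIST_HUBER,0,1e-4,1e-4).ravel(); 
    return np.array([x,y]),np.array([vx,vy])*np.sign(-vy if abs(vy)>abs(vx) else -vx)
top=scan(range(255,392,3),lambda c:int(206-(c-245)*.138)-7,lambda c:int(206-(c-245)*.138)+7,-1)
bot=scan(range(262,405,3),lambda c:int(296-(c-254)*.154)-7,lambda c:int(296-(c-254)*.154)+7,1)
T,B=[onz('top',p,.015)[:,:2] for p in (top,bot)]
(t0,td),(b0,bd)=fit(T),fit(B); print(len(T),len(B),t0,td,b0,bd)
print('angles',np.degrees(np.arctan2(td[1],td[0])),np.degrees(np.arctan2(bd[1],bd[0])),'width',abs(np.cross(td,b0-t0)))
x=(td+bd);x/=np.linalg.norm(x); y=np.array([-x[1],x[0]])
cy=((t0@y)+(b0@y))/2
px=lambda *c:[((u+.5)/7-.5+240,(v+.5)/7-.5+215) for u,v in c]
def rep(n,c,z):
    P=onz('top',px(*c),z); 
    for q in P: print(n,q.round(4),'along',round(q[:2]@x,4),'off',round(q[:2]@y-cy,4))
rep('marks',[(428,208),(484,200),(538,192)],.058)
rep('front',[(342,222)],.068)
rep('boss',[(325,222)],.072)
rep('back L',[(180,203),(193,277)],.067)
rep('lug back',[(200,330)],.06);rep('lug front',[(297,318)],.06)
rep('tip',[(178,112)],.064)
rep('railend',[(121,212),(121,290)],.058)
rep('legend',[(610,45),(662,360)],.17)
print(onz('top',[(398,184),(411,273)],.022),'x',x,'y',y)
for q in onz('top',[(398,184),(411,273)],.022):print(q[:2]@x)
E
```

```text
46 48 [ 0.62268835 -0.11123946] [ 0.13222171 -0.9912202 ] [ 0.32886848 -0.14929383] [ 0.13325155 -0.99108225]
angles -82.402 -82.34247 width 0.2962718
marks [ 0.4665 -0.0622  0.058 ] along 0.1236 off -0.0001
marks [ 0.4699 -0.0873  0.058 ] along 0.1489 off -0.0001
marks [ 0.4732 -0.1115  0.058 ] along 0.1734 off -0.0
front [ 0.4612 -0.0229  0.068 ] along 0.0839 off -0.0002
boss [ 0.4615 -0.015   0.072 ] along 0.0762 off 0.0012
back L [0.47   0.0486 0.067 ] along 0.0142 off 0.018
back L [0.4374 0.0431 0.067 ] along 0.0154 off -0.015
lug back [0.4134 0.04   0.06  ] along 0.0153 off -0.0392
lug front [ 0.4184 -0.0031  0.06  ] along 0.0587 off -0.04
tip [0.51   0.0492 0.064 ] along 0.0189 off 0.0577
railend [0.4656 0.0748 0.058 ] along -0.0123 off 0.0171
railend [0.4311 0.0749 0.058 ] along -0.017 off -0.0171
legend [ 0.5378 -0.1232  0.17  ] along 0.1935 off 0.0624
legend [ 0.4116 -0.1421  0.17  ] along 0.1955 off -0.0652
[[ 0.65875288 -0.39174684  0.022     ]
 [ 0.36749637 -0.42618335  0.022     ]] x [ 0.13273664 -0.99115133] y [0.99115133 0.13273664]
0.47572104103088486
0.47119243033277197<stdin>:19: DeprecationWarning: Arrays of 2-dimensional vectors are deprecated. Use arrays of 3-dimensional vectors instead. (deprecated in NumPy 2.0)
```

The measurements agree with the given sizes: the front edge is 65 mm short of the middle mark, the bands are 25 mm apart, and everything lies on the centre line. First I'll raise the tool and turn it to line up with the board.

Request:
{"fn": "play_rows", "kwargs": {"targets": [0, 0, -0.1, 0.0256, 0, 0, -0.1, 0.0256, 0, 0, -0.1, 0.0256, 0, 0, -0.1, 0.0256, 0, 0, -0.1, 0.0256, 0, 0, -0.1, 0.0256, 0, 0, 0, 0.0258, 0, 0, 0, 0], "claw": -1}}

```text
t: 1.1
ee_pos: [0.1987, 0.6187, 0.277]
tool_rot: [0.658, 0.753, -0.0, 0.0]
force: [0.1, -0.4, 0.4]
grip_width: 0.0936
grasp_force: 0.0
```

```bash
cat >> h.py <<'E'
X=np.array([.13274,-.99115]);Y=np.array([.99115,.13274])
CY=np.array([.4699,-.0873])@Y; MK=.1489
def where():
    s=monitor.get_state(); r=R.from_quat(s['tool_rot']); p=s['ee_pos']
    print('t',s['t'],'along',round(p[:2]@X,4),'off',round(p[:2]@Y-CY,4),'z',p[2].round(4),'yaw err',np.degrees(np.arctan2(*r.apply([0,1,0])[[1,0]])).round(2)-7.63)
    print('F along/off/z',(s['force'][:2]@X).round(1),(s['force'][:2]@Y).round(1),s['force'][2].round(1),'w',s['grip_width'],'gf',s['grasp_force'],'tilt',r.apply([0,0,1]).round(3))
    return p,r
def go(al,off,z):
    p,r=where(); t=np.r_[al*X+(CY+off)*Y,z]; print('target',t,'tool units',(r.inv().apply(t-p)/.12).round(3))
E
python3 -c "
from h import *
go(.0384,.025,.2)"
```

```text
t 1.1 along -0.5868 off -0.1751 z 0.277 yaw err 0.08999999999999986
F along/off/z 0.4 0.0 0.4 w 0.09358545166093803 gf 0.0 tilt [-0.    -0.001 -1.   ]
target [0.48000989 0.02554263 0.2       ] tool units [-5.212  1.66   0.644]
```

Request:
{"fn": "play_rows", "kwargs": {"targets": [-0.274, 0.087, 0, 0, -0.274, 0.087, 0, 0, -0.274, 0.087, 0, 0, -0.274, 0.087, 0, 0, -0.274, 0.087, 0, 0, -0.274, 0.087, 0, 0, -0.274, 0.087, 0, 0, -0.274, 0.087, 0, 0, -0.274, 0.087, 0, 0, -0.274, 0.087, 0, 0, -0.274, 0.087, 0, 0, -0.274, 0.087, 0, 0, -0.274, 0.087, 0, 0, -0.274, 0.087, 0, 0, -0.274, 0.087, 0, 0, -0.274, 0.087, 0, 0, -0.274, 0.087, 0, 0, -0.274, 0.087, 0, 0, -0.28, 0.094, 0, 0, 0, 0, 0, 0]}}

```text
t: 3.6
ee_pos: [0.4792, 0.0239, 0.2768]
tool_rot: [0.659, 0.752, -0.0, -0.001]
force: [0.5, -0.0, 0.1]
grip_width: 0.0939
grasp_force: 0.0
```

```bash
python3 -c "
from h import *
go(.0384,.025,.036)"
```

```text
t 3.6 along 0.0399 off 0.024 z 0.2768 yaw err -0.05999999999999961
F along/off/z 0.1 0.5 0.1 w 0.09388619762378765 gf 0.0 tilt [-0.001  0.    -1.   ]
target [0.48000989 0.02554263 0.036     ] tool units [0.012 0.011 2.007]
```

Request:
{"fn": "play_rows", "kwargs": {"targets": [0.01, 0.01, 0.25, 0, 0, 0, 0.25, 0, 0, 0, 0.25, 0, 0, 0, 0.25, 0, 0, 0, 0.25, 0, 0, 0, 0.25, 0, 0, 0, 0, 0]}}

```text
t: 4.47
ee_pos: [0.4775, 0.028, 0.0952]
tool_rot: [0.658, 0.753, -0.001, -0.003]
force: [-0.1, -0.3, 0.5]
grip_width: 0.0941
grasp_force: 0.0
```

```bash
python3 - <<'E'
from h import *
go(.0384,.025,.036)
t=vision.get_image('top')[:,:,::-1];s=vision.get_image('scene')[:,:,::-1]
a=cv2.resize(t[200:300,220:345],None,fx=6,fy=6,interpolation=cv2.INTER_CUBIC)[:300*2]
b=cv2.resize(s[110:220,150:290],None,fx=5,fy=5,interpolation=cv2.INTER_CUBIC)
cv2.imwrite('pics/b2.png',b)
cv2.imwrite('pics/a2.png',a)
E
```

```text
t 4.475 along 0.0357 off 0.0229 z 0.0952 yaw err 0.11000000000000032
F along/off/z 0.2 -0.2 0.5 w 0.09412664889872294 gf 0.0 tilt [-0.006  0.001 -1.   ]
target [0.48000989 0.02554263 0.036     ] tool units [-0.024  0.02   0.493]
```

View pics/b2.png

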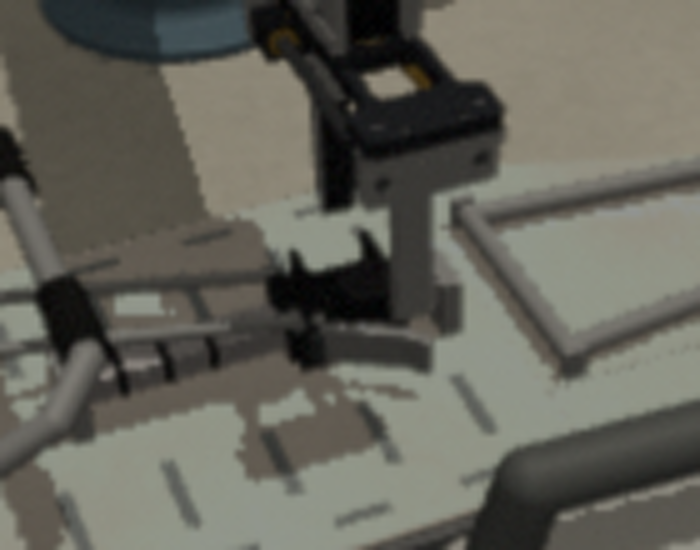

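The scene crop shows the fingers straddling the slider: the near finger is outside the lever at about (410,310) and the far finger is behind the lugs at about (335,180). I'll descend slowly.

Request:
{"fn": "play_rows", "kwargs": {"targets": [-0.01, 0.01, 0.1, 0, -0.01, 0.01, 0.1, 0, 0, 0, 0.1, 0, 0, 0, 0.1, 0, 0, 0, 0.05, 0, 0, 0, 0.04, 0, 0, 0, 0, 0, 0, 0, 0, 0]}}

```text
t: 5.58
ee_pos: [0.4831, 0.0246, 0.039]
tool_rot: [0.659, 0.752, 0.0, 0.0]
force: [-0.4, -0.4, 1.6]
grip_width: 0.094
grasp_force: 0.0
```

```bash
python3 -c "
from h import *
go(.0489+.065,.025,.036)"
```

```text
t 5.575 along 0.0398 off 0.0279 z 0.039 yaw err -0.019999999999999574
F along/off/z 0.3 -0.5 1.6 w 0.09399474074595857 gf 0.0 tilt [ 0.001 -0.    -1.   ]
target [ 0.49003176 -0.04928919  0.036     ] tool units [-0.618 -0.024  0.025]
```

Request:
{"fn": "play_rows", "kwargs": {"targets": [-0.04, 0, 0.02, 0, -0.04, 0, 0, 0, -0.05, 0, 0, 0, -0.05, 0, 0, 0, -0.05, 0, 0, 0, -0.05, 0, 0, 0, -0.05, 0, 0, 0, -0.05, 0, 0, 0, -0.05, 0, 0, 0, -0.05, 0, 0, 0, -0.05, 0, 0, 0, -0.04, 0, 0, 0, -0.02, 0, 0, 0, 0, 0, 0, 0, 0, 0, 0, 0]}}

```text
t: 7.45
ee_pos: [0.4922, -0.0456, 0.0363]
tool_rot: [0.659, 0.753, -0.0, 0.0]
force: [1.0, 3.1, -1.1]
grip_width: 0.0941
grasp_force: 1.3
```

```bash
python3 - <<'E'
from h import *
go(.0489+.065,.027,.036)
t=vision.get_image('top')[:,:,::-1];s=vision.get_image('scene')[:,:,::-1]
cv2.imwrite('pics/t3.png',t);cv2.imwrite('pics/s3.png',s)
a=cv2.resize(t[205:285,240:330],None,fx=6,fy=6,interpolation=cv2.INTER_CUBIC)
b=cv2.resize(s[140:210,130:220],None,fx=6,fy=6,interpolation=cv2.INTER_CUBIC)
cv2.imwrite('pics/a3.png',a);cv2.imwrite('pics/b3.png',b)
E
```

```text
t 7.45 along 0.1106 off 0.0276 z 0.0363 yaw err -0.009999999999999787
F along/off/z -3.0 1.5 -1.1 w 0.09407901622997879 gf 1.3235212862491608 tilt [ 0. -0. -1.]
target [ 0.49201406 -0.04902371  0.036     ] tool units [-0.028 -0.005  0.002]
```

View pics/a3.png

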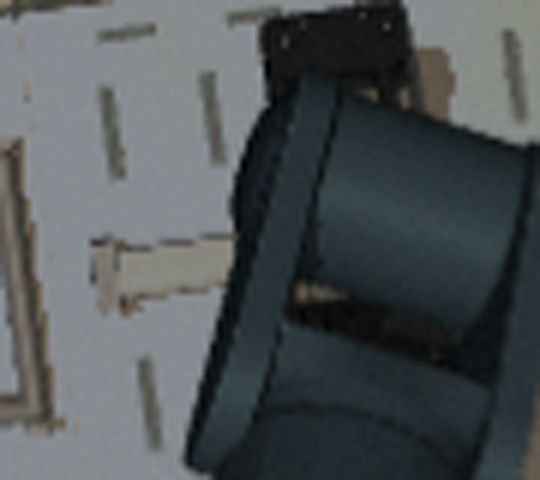

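View pics/b3.png

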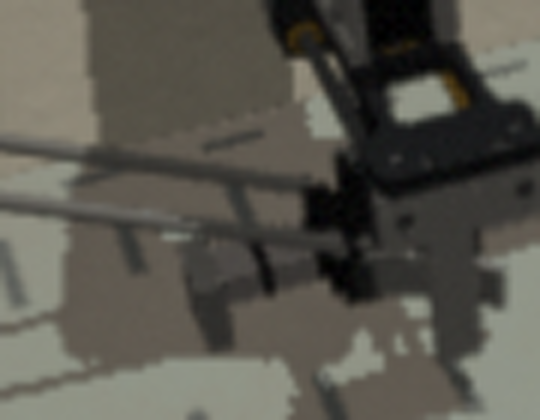

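The wrist hides the slider in the top view. The scene view shows the third band at about (265,268), with the slider's front and the lever pivot boss just right of it at about (345,275). To check the slide, I'll compare it with the starting picture at the same scale.

```bash
python3 - <<'E'
from h import *
s0=cv2.imread('pics/scene0.png');s3=cv2.imread('pics/s3.png')
f=lambda im,u,v:cv2.resize(im[v:v+44,u:u+48],None,fx=8,fy=8,interpolation=cv2.INTER_CUBIC)
cv2.imwrite('pics/cmp.png',cv2.convertScaleAbs(np.hstack([f(s0,194,152),f(s3,160,160)]),alpha=1.8))
P=lambda al,off,z:np.r_[al*X+(CY+off)*Y,z]
for n,al in(('m1',.1236),('m2',.1489),('m3',.1734)): print(n,proj('scene',P(al,.012,.058)),proj('scene',P(al,.012,.042)))
for d in(0,.0617,.065): print(d,'front top',proj('scene',P(.0839+d,0,.068)),'pivot',proj('scene',P(.0679+d,.023,.064)))
E
```

```text
m1 [[191.86759129 179.25864477]] [[192.43916048 183.75318718]]
m2 [[182.63818552 181.85881049]] [[183.32415119 186.35962921]]
m3 [[173.55812208 184.4189698 ]] [[174.35834835 188.92510649]]
0 front top [[204.27089062 169.76195069]] pivot [[212.99821018 174.4263722 ]]
0.0617 front top [[182.06034119 175.89229471]] pivot [[190.77401939 180.70275102]]
0.065 front top [[180.84763814 176.22743648]] pivot [[189.56007251 181.04592178]]
```

View pics/cmp.png

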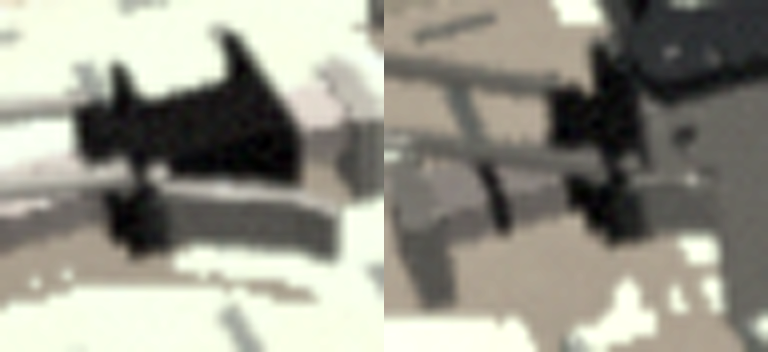

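The starting picture is on the left. The boss's front corner moves from u≈203.6 to u≈181.0, which means a slide of about 63 mm. I'll nudge it about 2 mm and measure that edge with subpixel accuracy.

Request:
{"fn": "play_rows", "kwargs": {"targets": [-0.017, 0, 0, 0, 0, 0, 0, 0, 0, 0, 0, 0]}}

```text
t: 7.92
ee_pos: [0.4925, -0.0477, 0.0363]
tool_rot: [0.659, 0.752, -0.0, 0.0]
force: [1.6, 2.8, -1.5]
grip_width: 0.094
grasp_force: 1.4
```

```bash
cat >> h.py <<'E'
def edge(im,v0,u0,u1):
    # mean column of bright->dark crossing on rows v0..v0+2 (boss front face)
    g=cv2.cvtColor(im,cv2.COLOR_RGB2GRAY).astype(float); o=[]
    for v in range(v0,v0+4):
        r=g[v,u0:u1]; d=-np.diff(r); d=np.clip(d,0,None); d[d<.3*d.max()]=0
        o.append(u0+.5+(d*np.arange(len(d))).sum()/d.sum())
    return np.round(o,2)
P=lambda al,off,z:np.r_[al*X+(CY+off)*Y,z]
def slide():
    a=edge(cv2.imread('pics/scene0.png'),166,198,208)
    b=edge(vision.get_image('scene')[:,:,::-1].copy(),172,176,186)
    f=lambda d:proj('scene',P(.0839+d,0,.068))[0,0]
    sh=np.median(b)-np.median(a); D=np.linspace(.04,.09,101)
    print(a,b,'shift',sh,'slide',np.interp(-sh,[f(0)-f(d) for d in D],D))
E
python3 -c "
from h import *
where(); slide()"
```

```text
t 7.925 along 0.1126 off 0.0276 z 0.0363 yaw err -0.019999999999999574
F along/off/z -2.6 2.0 -1.5 w 0.0940460538228971 gf 1.3661717623472214 tilt [ 0. -0. -1.]
[202.88 202.88 202.95 203.02] [178.81 179.51 179.8  179.79] shift -23.265000000000015 slide 0.06456974630090549
```

Slide is 64.6 mm, so the front edge is on the mark. Now I'll start closing: shift towards -y, then narrow the fingers.

Request:
{"fn": "play_rows", "kwargs": {"targets": [0, -0.04, 0, 0, 0, -0.04, 0, 0, 0, -0.03, 0, 0, 0, 0, 0, 0]}}

```text
t: 8.48
ee_pos: [0.4785, -0.0494, 0.0362]
tool_rot: [0.659, 0.752, -0.0, -0.001]
force: [-1.7, 3.3, 1.1]
grip_width: 0.0941
grasp_force: 1.3
```

Request:
{"fn": "play_rows", "kwargs": {"targets": [0, 0, 0, 0, 0, 0, 0, 0, 0, 0, 0, 0, 0, 0, 0, 0], "claw": -0.36, "squeeze": 20}}

```text
t: 8.98
ee_pos: [0.4788, -0.0491, 0.0359]
tool_rot: [0.659, 0.752, -0.0, -0.001]
force: [-1.8, 2.4, -0.4]
grip_width: 0.0642
grasp_force: 1.7
```

```bash
python3 -c "
from h import *
where(); slide()"
```

```text
t 8.975 along 0.1122 off 0.0139 z 0.0359 yaw err -0.019999999999999574
F along/off/z -2.6 -1.4 -0.4 w 0.06415881379029328 gf 1.6956302896142006 tilt [-0.001  0.001 -1.   ]
[202.88 202.88 202.95 203.02] [179.81 179.79 179.79 179.88] shift -23.11499999999998 slide 0.06416182212311297
```

Request:
{"fn": "play_rows", "kwargs": {"targets": [0, -0.013, 0, 0, 0, -0.013, 0, 0, 0, 0, 0, 0], "claw": -0.24}}

```text
t: 9.4
ee_pos: [0.4761, -0.0496, 0.036]
tool_rot: [0.659, 0.752, 0.0, -0.0]
force: [-1.5, 2.8, -3.8]
grip_width: 0.0583
grasp_force: 3.5
```

Request:
{"fn": "play_rows", "kwargs": {"targets": [0, -0.013, 0, 0, 0, -0.012, 0, 0, 0, 0, 0, 0], "claw": -0.11}}

```text
t: 9.78
ee_pos: [0.4731, -0.05, 0.036]
tool_rot: [0.659, 0.752, 0.0, -0.0]
force: [-1.7, 3.6, -3.4]
grip_width: 0.0523
grasp_force: 3.9
```

```bash
python3 -c "
from h import *
where(); slide()"
```

```text
t 9.775 along 0.1124 off 0.0081 z 0.036 yaw err -0.03000000000000025
F along/off/z -3.8 -1.2 -3.4 w 0.052337569933215124 gf 3.8801930111367255 tilt [-0.  0. -1.]
[202.88 202.88 202.95 203.02] [179.5  179.75 179.81 179.83] shift -23.13499999999999 slide 0.06421621496118128
```

Going well: the pads are at -18 and +34 mm and the slide reads 64.2 mm. I'll finish closing.

Request:
{"fn": "play_rows", "kwargs": {"targets": [0, -0.011, 0, 0, 0, -0.01, 0, 0, 0, 0, 0, 0], "claw": 0}}

```text
t: 10.2
ee_pos: [0.4705, -0.0503, 0.0361]
tool_rot: [0.659, 0.752, -0.0, -0.0]
force: [-1.7, 3.7, -4.2]
grip_width: 0.0469
grasp_force: 4.3
```

Request:
{"fn": "play_rows", "kwargs": {"targets": [0, 0, 0, 0, 0, 0, 0, 0, 0, 0, 0, 0, 0, 0, 0, 0], "claw": 0.3, "squeeze": 30}}

```text
t: 10.7
ee_pos: [0.4695, -0.0506, 0.036]
tool_rot: [0.658, 0.753, -0.001, -0.001]
force: [-6.5, 1.7, -1.0]
grip_width: 0.0447
grasp_force: 31.6
```

```bash
python3 -c "
from h import *
where(); slide()"
```

```text
t 10.7 along 0.1125 off 0.0045 z 0.036 yaw err 0.040000000000000036
F along/off/z -2.6 -6.2 -1.0 w 0.04473348647593695 gf 31.638932526111603 tilt [-0.003 -0.    -1.   ]
[202.88 202.88 202.95 203.02] [179.36 179.47 179.79 179.87] shift -23.284999999999997 slide 0.06462412190335602
```

Request:
{"fn": "play_rows", "kwargs": {"targets": [0, 0, 0, 0, 0, 0, 0, 0, 0, 0, 0, 0, 0, 0, 0, 0]}}

```text
t: 11.25
ee_pos: [0.4695, -0.0507, 0.036]
tool_rot: [0.658, 0.753, -0.001, -0.001]
force: [-6.5, 1.7, 0.4]
grip_width: 0.0446
grasp_force: 31.6
```

```bash
python3 - <<'E'
from h import *
where(); slide()
s=vision.get_image('scene')[:,:,::-1]
cv2.imwrite('pics/fin.png',cv2.convertScaleAbs(cv2.resize(s[100:260,60:270],None,fx=3.5,fy=3.5,interpolation=cv2.INTER_CUBIC),alpha=1.5))
E
```

```text
t 11.25 along 0.1126 off 0.0045 z 0.036 yaw err 0.040000000000000036
F along/off/z -2.5 -6.2 0.4 w 0.04464399999634124 gf 31.641314551234245 tilt [-0.003 -0.    -1.   ]
[202.88 202.88 202.95 203.02] [179.36 179.51 179.76 179.82] shift -23.28 slide 0.06461052800274339
```

View pics/fin.png

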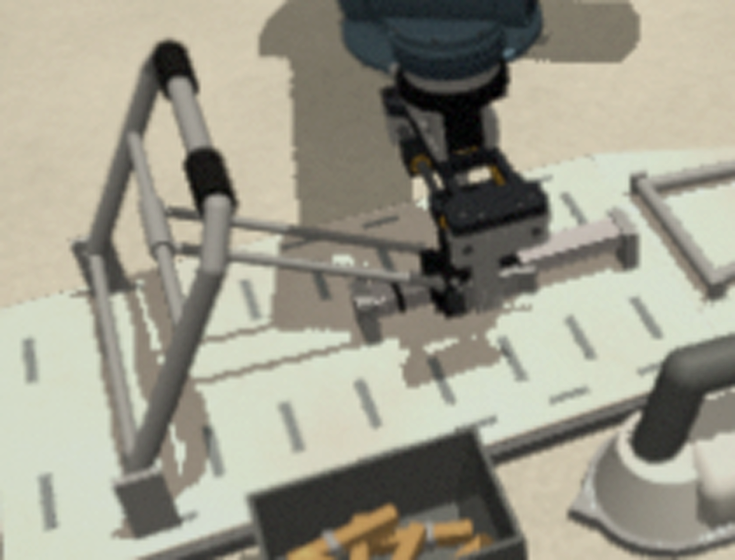

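The leg is raised, the lever lies flat under the near finger at about (490,285), and the slider is at the mark with one band visible ahead of it at about (405,295). The iron and basket haven't moved, so I'm handing it in.

```bash
python3 -c "
from bench import env
print(env.sign_off())"
```

```text
the job is handed in; nothing more can be done
None
```

I handed the job in with the slider within about 1 mm of the middle mark, the lever shut (44.6 mm between the fingers; about 45 expected), the leg raised and a 32 N grip still on; no verdict came back.

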